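# Index the sample slide to the dropper bottle's station

## Robot

A 7-joint arm with a two-finger parallel gripper is mounted at the origin on a cart in front of the work surface, level with it; the furniture and walls round the work are solid. World frame = base frame: x ahead of the robot, y to its left, z up, the work surface at z = 0. Lengths are in m, angles in rad, forces in N, time in s.
With the tool pointing down it reaches from about 0.4 to 0.85 m from the base axis. Payload 4.5 kg.
Tool frame: the origin (TCP) lies midway between the tips of the shut fingers; the grasp point (between the pads) lies 19 mm behind it; z points along the fingers, y is the line along which they close (so a half turn about z gives the same grasp; the last joint's range is limited). The gripper opens to 88 mm and grips with 3 to 60 N. Pads are 18 mm wide; open, the fingers measure 123 mm over their backs; the gripper's body (75 mm by 187 mm) begins 45 mm behind the grasp point.
Start: joints at [-1.079, 0.689, -0.195, 1.565, 0.157, 0.902, -0.215], TCP at [0.276, 0.561, 0.239] pointing down, gripper open.
Joint ranges: [-3.01, 3.01], [-0.46, 2.08], [-1.47, 1.51], [0.13, 2.56], [-1, 4.14], [0.04, 2.09], [-2.66, 2.66]. Speed limits (rad/s): [2.57, 2.57, 3.14, 3.14, 3.14, 3.14, 3.14].

## Interface

Orientations are given as a unit quaternion [x, y, z, w].
In Python, from plant import r gives the robot as it stands. The module is installed in compiled form; this text tells all that it offers.
- The arm moves only by the tool step_arm, never from a script. Its argument "series" is a list of rows, each a list of 7 numbers: the shift along the world's x, y, z in mm, then the turn, a rotation vector about the world's x, y, z in rad, then the closure, from 0 (fully open) to 1 (shut). A call has 1 to 20 rows; each row shifts and turns the commanded pose from where the row before left it; what a row does not reach is not made up. A row lasts 1/10 s, in which the tool goes at most 50 mm and 8.59 degrees, less where a joint would pass 70% of its speed; a pose out of reach is approached as far as the arm can. A call is refused whole if a number of a shift passes 50 or a number of a turn 0.15, either way. A call with a gripper value outside its range is refused whole. The fingers move at their own pace and stop on an object; "force" is the grip in N (left out, the last holds). Time passes only in rows, so rows that do not move let the fingers close. It gives the time, the measured TCP pose, the force, the opening and the grip force at its end, in the units of the state.
- r.get_state(): the state, without advancing time (a new reading comes with each control period).
- r.snapshot(name): name is "scene" or "side" or "wrist"; returns (picture, depth): 480x640x3 uint8, blue, green, red; 480x640 float32, m along the optical axis (not along the pixel's ray), 0 where there is no reading.
- r.get_calibration(name): a dict with "intrinsics" (3x3 intrinsics, pixels), "pose" (4x4, takes a point from camera to world coordinates). Camera axes: x right, y up, looking along -z (the intrinsics and any distortion apply to the point x, -y, -z); pixel columns grow to the right and rows downward; lengths in m; the calibration is good to about 2 mm. A picture is of the moment at which its call begins: read the wrist's pose just before it. get_calibration takes no time and is no camera call; for the wrist camera it gives the pose at the moment of the call.
- r.finish_job(): hands the job in; it is judged then, once.
The state is a dict: "clock": time; "q": joint angles; "qd": joint speeds; "joint_torque": joint torques, N m; "tool_pos": TCP position; "eef_rot": TCP orientation; "contact_force": force on the tool from outside, world axes, zero at the start; "moment": the same for the moment, N m; "opening": opening from 0.0 (shut) to 1.0 (fully open); "finger_force": force on a finger pad.
Only numpy, scipy, OpenCV 4.12 (cv2) and the standard library are available. Lean on these libraries where they do the work, as an engineer would, in place of code of your own. Each camera call takes 0.05 s, during which the arm holds its last target. There are 200 camera calls.

## Task

The beaker carriage on the sample slide is parked at the middle station. Push it along the rail by its upright post to the next station, the one with the small dropper bottle standing behind it (not the one by the big reagent bottle), so that it clicks into that station and stays there. Leave both bottles standing where they are.

Things in the scene. Friction and masses are not known exactly. Their poses are not given: they have to be found in the camera images.
- slide_rail: The slide, fixed to the table: aluminium base 456 mm long (its y), 90 wide (x), 12 thick, two steel guide rods, a grey block 32 mm high at each end. Five stations 80 mm apart along it, each a pair of small cross ridges; the middle one is at its centre. Origin: centre of the underside; x points away from the robot, z up.
- carriage (a joint): Carriage position along the rail's y in m: stations at -0.16, -0.08, 0 (start), 0.08, 0.16; travel ends at 0.165 either way. A spring ball clicks between a station's ridges: about 3 N pushes it out (it then springs ahead some 12 mm), and it draws the carriage in from about 6 mm either side. Between, it slides with under 1 N and stays put. The carriage: grey plate 123 x 80 (along y) mm, top 46 mm above the table.
- post_top (a point): Centre of the top of the carriage's upright steel post, the part to push or hold: 18 mm diameter, straight from 52 to 100 mm above the table, 60 mm on the robot's side of the rail's centre line. A glass beaker, 49 mm wide, rim at 90 mm, is fixed on the carriage 72 mm behind it, in a black ring. Axes as the rail's: y along the rail, the way the joint grows; x away from the robot; z up.
- dropper_bottle: Small glass dropper bottle with a black rubber-bulb top, 33 mm in diameter and 92 mm high, standing loose on the table behind the rail (about 150 mm beyond its centre line), level with the station to go to: one station to the left or to the right of the middle one. Origin at the centre of its underside.
- reagent_bottle: Brown reagent bottle with a black screw cap, 65 mm in diameter and 136 mm high, standing loose behind the rail at the station on the other side of the middle one. Origin at the centre of its underside. Not to be used.
There are look-alikes about, which are no part of the job. Of the things that look like the dropper_bottle, take the one that is farthest from the robot's base at the start.

How it is judged:
By the outcome, as a careful person would: the job done as asked, in the order asked, and still so for the second after the job is handed in, with the robot touching nothing.
It also fails if it takes over 35 s, if anything falls off the work surface, if the arm or the gripper's body presses on something with over 40 N, if the wrist force passes 120 N, or if a joint passes its speed limit or range.

## Working session

There is one attempt and no reset: what is moved stays moved. The work goes in short steps, Python scripts to look and compute and a tool call to move; the robot and the scene stay as the last step left them, time stands still between calls to the robot, and variables do not carry over. Pictures are saved under pics/ and viewed, at most 10 in all, crops included, and the job is handed in when it is done.

Besides the shell and the picture viewer there is one more tool, called as name(argument=value, ...) on one line, values as JSON. step_arm: Moves the arm, as the interface text tells. Its arguments: {"type":"object","properties":{"series":{"type":"array"},"force":{"type":"number"}},"required":["series"]}

```bash
mkdir -p pics; cat > h.py <<'E'
import numpy as np, cv2
from plant import r
def pts(name):
    c=r.get_calibration(name); K=np.array(c["intrinsics"]); T=np.array(c["pose"])
    im,d=r.snapshot(name); v,u=np.mgrid[:480,:640]
    P=np.stack([(u-K[0,2])/K[0,0]*d,-(v-K[1,2])/K[1,1]*d,-d],-1)
    W=P@T[:3,:3].T+T[:3,3]; W[d==0]=np.nan
    return im,d,W,c
E
python3 - <<'E'
from h import *
for n in("scene","side"):
    im,d,W,c=pts(n); cv2.imwrite(f"pics/{n}.png",im); np.save(n,W); print(n,c)
s=r.get_state(); print(s["clock"],s["tool_pos"],s["eef_rot"],s["opening"])
E
```

```text
scene {'intrinsics': array([[517.1344439 ,   0.        , 316.91142915],
       [  0.        , 517.1344439 , 230.54662647],
       [  0.        ,   0.        ,   1.        ]]), 'pose': array([[-0.59059019,  0.55294453, -0.58775468,  0.07758846],
       [-0.80696922, -0.40645957,  0.42847555,  0.41033033],
       [-0.0019753 ,  0.7273534 ,  0.68626025,  0.66938358],
       [ 0.        ,  0.        ,  0.        ,  1.        ]])}
side {'intrinsics': array([[576.15097795,   0.        , 320.62655748],
       [  0.        , 576.15097795, 241.88716845],
       [  0.        ,   0.        ,   1.        ]]), 'pose': array([[ 0.89387938,  0.29906648, -0.33397438,  0.26414635],
       [-0.44772753,  0.5576538 , -0.69897232, -0.57955233],
       [-0.02279711,  0.77432647,  0.63237553,  0.6833494 ],
       [ 0.        ,  0.        ,  0.        ,  1.        ]])}
0.1 [0.27603495 0.56013635 0.23802101] [ 2.26864559e-01  9.73926002e-01 -7.73063247e-04 -1.30835541e-04] 1.0009872111638256
```

View pics/scene.png

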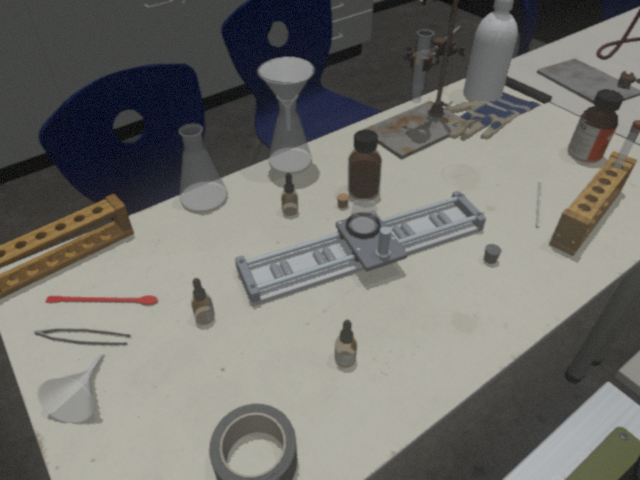

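View pics/side.png

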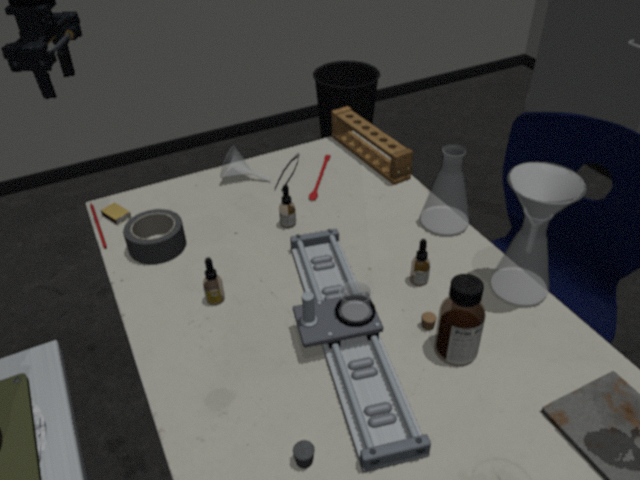

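Scene view: the dropper-like bottles are at (289,198), (202,305) and (346,345). The first stands behind the rail and is the farthest. The reagent bottle is at (365,170), the post at (384,235) and the rail ends at (248,275) and (470,212). I'll measure these and confirm the bottle in a crop.

```bash
python3 - <<'E'
from h import *
W=np.load("scene.npy"); im=cv2.imread("pics/scene.png")
S=np.load("side.npy")
def med(W,u,v,k=2): return np.nanmedian(W[v-k:v+k+1,u-k:u+k+1].reshape(-1,3),0).round(3)
for n,(u,v) in dict(drop=(289,200),d2=(203,308),d3=(346,348),reag=(365,180),post=(384,233),endL=(249,278),endR=(470,210)).items():
    p=med(W,u,v); print(n,p,np.hypot(*p[:2]).round(3))
for n,(u,v) in dict(post=(309,297),endL=(318,238),endR=(393,450),reag=(462,330),drop=(420,268)).items(): print("side",n,med(S,u,v))
# end blocks & post by height
for nm,A in(("scene",W),("side",S)):
    near=(A[...,0]>.3)&(A[...,0]<.9)&(np.abs(A[...,1])<.45)
    m=near&(A[...,2]>.08)&(A[...,2]<.108)
    n,l,st,c=cv2.connectedComponentsWithStats(m.astype(np.uint8))
    for i in range(1,n):
        if st[i,4]>25: q=A[l==i]; print(nm,c[i].round(),st[i,4],np.median(q,0).round(3),q.min(0).round(3),q.max(0).round(3))
    e=near&(A[...,2]>.027)&(A[...,2]<.037)
    n,l,st,c=cv2.connectedComponentsWithStats(e.astype(np.uint8))
    for i in range(1,n):
        if st[i,4]>40: q=A[l==i]; print(nm,"32mm",c[i].round(),st[i,4],q.mean(0).round(3))
cv2.imwrite("pics/crop.png",cv2.resize(im[140:320,180:500],None,fx=2.5,fy=2.5,interpolation=3))
E
```

```text
drop [0.714 0.011 0.042] 0.714
d2 [0.58  0.26  0.042] 0.636
d3 [0.391 0.132 0.048] 0.413
reag [ 0.663 -0.132  0.055] 0.676
post [ 0.498 -0.028  0.1  ] 0.499
endL [0.597 0.17  0.034] 0.621
endR [ 0.499 -0.253  0.032] 0.559
side post [ 0.502 -0.039  0.1  ]
side endL [0.612 0.159 0.026]
side endR [ 0.505 -0.265  0.031]
side reag [ 0.671 -0.176  0.077]
side drop [ 0.718 -0.009  0.042]
scene [416.  97.] 100 [ 0.786 -0.377  0.096] [ 0.779 -0.393  0.083] [ 0.801 -0.371  0.108]
scene [288. 130.] 392 [ 0.844 -0.075  0.093] [ 0.832 -0.116  0.08 ] [ 0.882 -0.057  0.108]
scene [364. 160.] 527 [ 0.673 -0.134  0.094] [ 0.656 -0.178  0.08 ] [ 0.714 -0.116  0.108]
scene [197. 166.] 467 [0.843 0.129 0.093] [0.833 0.091 0.08 ] [0.876 0.151 0.108]
scene [288. 177.] 46 [0.724 0.006 0.088] [ 0.72  -0.001  0.081] [0.731 0.01  0.093]
scene [363. 209.] 303 [ 0.574 -0.051  0.087] [ 0.548 -0.073  0.08 ] [ 0.596 -0.024  0.093]
scene [384. 234.] 162 [ 0.498 -0.029  0.097] [ 0.492 -0.042  0.08 ] [ 0.511 -0.023  0.103]
scene [196. 283.] 73 [0.591 0.258 0.088] [0.587 0.252 0.08 ] [0.598 0.264 0.095]
scene [346. 32
[... 1286 characters left out ...]
side [462. 314.] 1002 [ 0.674 -0.166  0.094] [ 0.657 -0.182  0.08 ] [ 0.717 -0.121  0.106]
side 32mm [237. 169.] 118 [0.561 0.444 0.032]
side 32mm [400. 169.] 87 [0.864 0.276 0.032]
side 32mm [444. 218.] 256 [0.844 0.095 0.032]
side 32mm [287. 214.] 74 [0.589 0.245 0.032]
side 32mm [152. 223.] 169 [0.353 0.34  0.032]
side 32mm [159. 246.] 243 [0.347 0.266 0.032]
side 32mm [319. 254.] 893 [0.593 0.116 0.03 ]
side 32mm [519. 286.] 330 [ 0.84  -0.111  0.032]
side 32mm [420. 271.] 80 [ 0.719 -0.008  0.032]
side 32mm [214. 290.] 95 [0.398 0.112 0.032]
side 32mm [381. 412.] 2398 [ 0.522 -0.207  0.03 ]
side 32mm [455. 349.] 209 [ 0.67  -0.17   0.032]
side 32mm [303. 449.] 194 [ 0.408 -0.21   0.028]
```

View pics/crop.png

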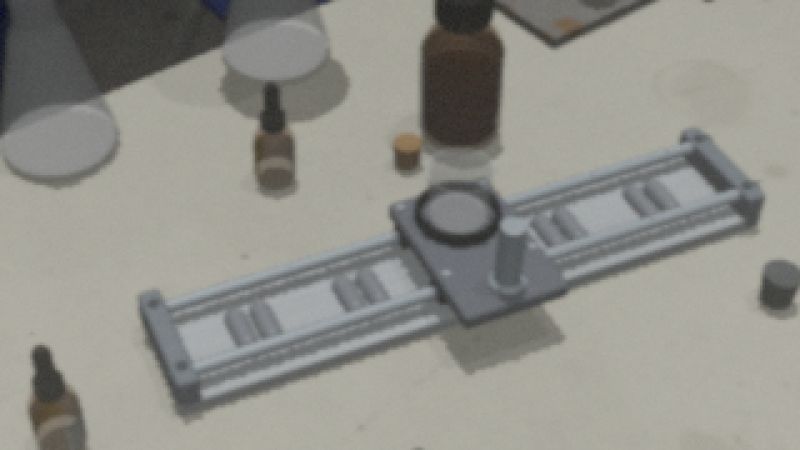

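The crop confirms it. The dropper bottle at (289,198), farthest at 0.72 m, stands about 150 mm behind the rail at its left-hand (+y) station. The reagent bottle is on the other side, and the two other droppers are in front of or beside the rail. The rail's y axis is about (0.23, 0.973) and the post is at about (0.501, -0.034). I'll move above the post and turn by 0.225 rad.

step_arm(series=[[12.5,-33,-1,0,0,0.0125,0],[12.5,-33,-1,0,0,0.0125,0],[12.5,-33,-1,0,0,0.0125,0],[12.5,-33,-1,0,0,0.0125,0],[12.5,-33,-1,0,0,0.0125,0],[12.5,-33,-1,0,0,0.0125,0],[12.5,-33,-1,0,0,0.0125,0],[12.5,-33,-1,0,0,0.0125,0],[12.5,-33,-1,0,0,0.0125,0],[12.5,-33,-1,0,0,0.0125,0],[12.5,-33,-1,0,0,0.0125,0],[12.5,-33,-1,0,0,0.0125,0],[12.5,-33,-1,0,0,0.0125,0],[12.5,-33,-1,0,0,0.0125,0],[12.5,-33,-1,0,0,0.0125,0],[12.5,-33,-1,0,0,0.0125,0],[12.5,-33,-1,0,0,0.0125,0],[12.5,-33,-1,0,0,0.0125,0],[0,0,0,0,0,0,0],[0,0,0,0,0,0,0]])

```text
clock: 2.1
tool_pos: [0.501, -0.0339, 0.2204]
eef_rot: [0.117, 0.993, 0.0, -0.0]
contact_force: [-0.0, 0.7, 0.3]
opening: 1.0
finger_force: 0.0
```

```bash
python3 - <<'E'
from h import *
im,d,A,c=pts("wrist"); cv2.imwrite("pics/w.png",im)
m=(A[...,2]>.085)&(A[...,2]<.108)
n,l,st,cc=cv2.connectedComponentsWithStats(m.astype(np.uint8))
for i in range(1,n):
    if st[i,4]>60: q=A[l==i]; print(cc[i].round(),st[i,4],np.median(q,0).round(4),q.min(0).round(3),q.max(0).round(3))
e=(A[...,2]>.027)&(A[...,2]<.037)
q=A[e&(np.abs(A[...,1])<.3)&(A[...,0]>.45)&(A[...,0]<.64)];print(len(q))
E
```

```text
[532.  13.] 391 [0.4015 0.1232 0.0899] [0.395 0.118 0.085] [0.407 0.13  0.094]
[317. 232.] 642 [ 0.5    -0.0321  0.0995] [ 0.492 -0.041  0.085] [ 0.51  -0.024  0.102]
[318. 331.] 952 [ 0.5783 -0.0496  0.0886] [ 0.547 -0.072  0.085] [ 0.596 -0.024  0.092]
[231. 451.] 179 [ 0.6611 -0.1401  0.087 ] [ 0.658 -0.157  0.085] [ 0.669 -0.125  0.09 ]
9868
```

View pics/w.png

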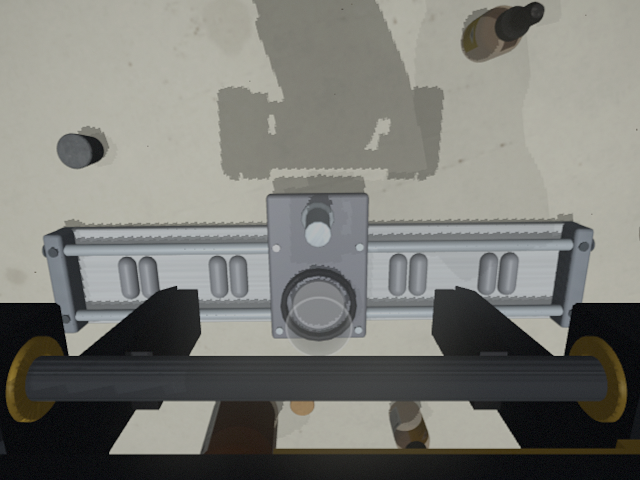

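The wrist view shows the rail level in the picture, so the yaw is right. The post top is at (317,233), between the fingers, and the target station is on the right at (408,275), with the dropper behind at (408,425). Next I descend and grip gently.

step_arm(series=[[0,1.5,-20,0,0,0,0],[0,0,-20,0,0,0,0],[0,0,-20,0,0,0,0],[0,0,-20,0,0,0,0],[0,0,-20,0,0,0,0],[0,0,-20,0,0,0,0],[0,0,-20,0,0,0,0],[0,0,-17,0,0,0,0],[0,0,0,0,0,0,0.5],[0,0,0,0,0,0,0.7],[0,0,0,0,0,0,0.7],[0,0,0,0,0,0,1],[0,0,0,0,0,0,1],[0,0,0,0,0,0,1],[0,0,0,0,0,0,1],[0,0,0,0,0,0,1]], force=10)

```text
clock: 3.75
tool_pos: [0.5013, -0.0319, 0.0638]
eef_rot: [0.116, 0.993, 0.0, 0.0]
contact_force: [-0.7, -1.0, -0.5]
opening: 0.295
finger_force: 0.0
```

step_arm(series=[[0,0,0,0,0,0,1],[0,0,0,0,0,0,1],[0,0,0,0,0,0,1],[0,0,0,0,0,0,1],[0,0,0,0,0,0,1]])

```text
clock: 4.25
tool_pos: [0.501, -0.0328, 0.0637]
eef_rot: [0.117, 0.993, -0.001, -0.0]
contact_force: [-0.4, -4.9, 0.9]
opening: 0.2
finger_force: 10.0
```

Gripped at 17.6 mm. Now I push 80 mm along the rail.

step_arm(series=[[1.15,4.87,0,0,0,0,1],[1.15,4.87,0,0,0,0,1],[1.15,4.87,0,0,0,0,1],[1.15,4.87,0,0,0,0,1],[1.15,4.87,0,0,0,0,1],[1.15,4.87,0,0,0,0,1],[1.15,4.87,0,0,0,0,1],[1.15,4.87,0,0,0,0,1],[1.15,4.87,0,0,0,0,1],[1.15,4.87,0,0,0,0,1],[1.15,4.87,0,0,0,0,1],[1.15,4.87,0,0,0,0,1],[1.15,4.87,0,0,0,0,1],[1.15,4.87,0,0,0,0,1],[1.15,4.87,0,0,0,0,1],[1.15,4.87,0,0,0,0,1],[0,0,0,0,0,0,1],[0,0,0,0,0,0,1]])

```text
clock: 6.05
tool_pos: [0.5191, 0.0465, 0.0637]
eef_rot: [0.116, 0.993, 0.0, -0.0]
contact_force: [-4.7, -0.4, 3.8]
opening: 0.196
finger_force: 10.0
```

step_arm(series=[[0,0,0,0,0,0,0.7],[0,0,0,0,0,0,0.5],[0,0,0,0,0,0,0],[0,0,0,0,0,0,0],[0,0,0,0,0,0,0],[0,0,0,0,0,0,0],[0,0,0,0,0,0,0],[0,0,0,0,0,0,0],[0,0,0,0,0,0,0],[0,0,0,0,0,0,0],[0,0,0,0,0,0,0],[0,0,0,0,0,0,0]])

```text
clock: 7.25
tool_pos: [0.5196, 0.0461, 0.0638]
eef_rot: [0.116, 0.993, 0.0, 0.0]
contact_force: [0.7, 0.3, 0.1]
opening: 0.997
finger_force: 0.0
```

step_arm(series=[[0,0,20,0,0,0,0],[0,0,20,0,0,0,0],[0,0,20,0,0,0,0],[0,0,20,0,0,0,0],[0,0,20,0,0,0,0],[0,0,20,0,0,0,0],[0,0,20,0,0,0,0],[-5,-25,17,0,0,0,0],[-5,-25,0,0,0,0,0],[-5,-25,0,0,0,0,0],[-3,-5,0,0,0,0,0],[0,0,0,0,0,0,0],[0,0,0,0,0,0,0],[0,0,0,0,0,0,0]])

```text
clock: 8.65
tool_pos: [0.502, -0.0322, 0.2207]
eef_rot: [0.115, 0.993, 0.001, 0.0]
contact_force: [0.2, 0.6, -0.3]
opening: 0.997
finger_force: 0.0
```

```bash
python3 - <<'E'
from h import *
print(r.get_state()["tool_pos"])
for n in("wrist","side"):
    im,d,A,c=pts(n); cv2.imwrite(f"pics/{n}2.png",im)
    m=(A[...,2]>.08)&(A[...,2]<.108)&(A[...,0]>.45)&(A[...,0]<.75)&(abs(A[...,1])<.2)
    k,l,st,cc=cv2.connectedComponentsWithStats(m.astype(np.uint8))
    for i in range(1,k):
        if st[i,4]>40: q=A[l==i]; print(n,cc[i].round(),st[i,4],np.median(q,0).round(4),q.min(0).round(3),q.max(0).round(3))
E
```

```text
[ 0.5019739  -0.03215033  0.22073463]
wrist [432. 229.] 775 [0.517  0.044  0.0994] [0.51  0.036 0.08 ] [0.528 0.054 0.102]
wrist [412. 330.] 815 [0.6003 0.02   0.0874] [0.565 0.005 0.08 ] [0.614 0.041 0.092]
wrist [228. 448.] 581 [ 0.6616 -0.1398  0.0844] [ 0.657 -0.167  0.08 ] [ 0.677 -0.118  0.091]
side [423. 242.] 61 [ 7.237e-01 -6.000e-04  8.680e-02] [ 0.72  -0.005  0.08 ] [0.73  0.008 0.093]
side [341. 258.] 337 [0.5901 0.0333 0.0864] [0.564 0.002 0.08 ] [0.613 0.053 0.092]
side [296. 265.] 167 [0.5168 0.0388 0.0959] [0.51  0.034 0.08 ] [0.528 0.053 0.103]
side [462. 314.] 999 [ 0.6737 -0.1659  0.0938] [ 0.657 -0.183  0.08 ] [ 0.718 -0.124  0.106]
```

View pics/wrist2.png

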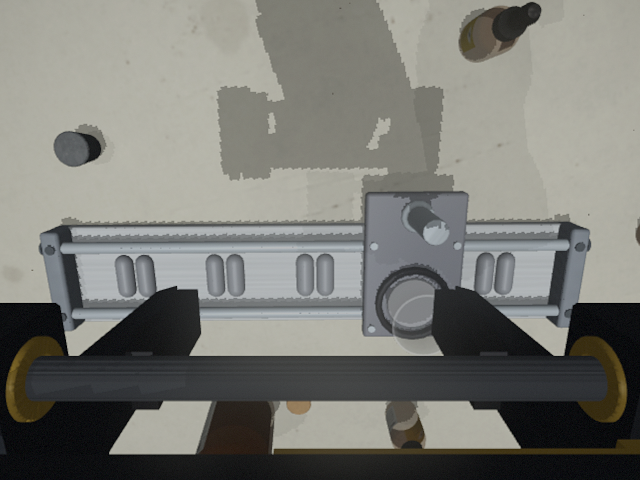

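View pics/side2.png

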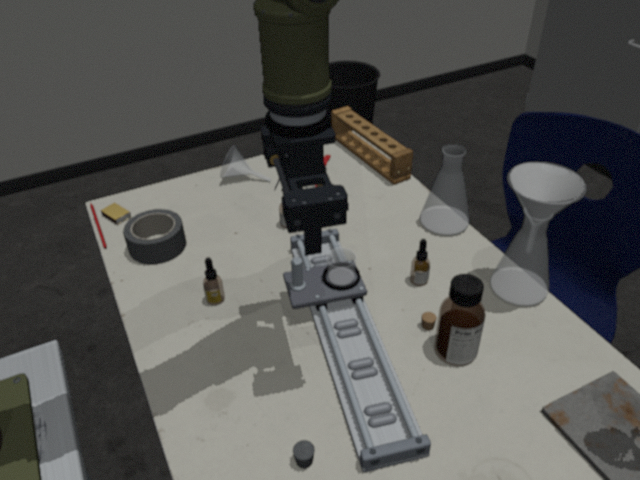

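The post moved by about (18, 78) mm, which is 80 mm along the rail. The carriage is at the station at wrist pixel (415,265), and both bottles stand where they were.

```bash
python3 -c "
from plant import r
print(r.finish_job())"
```

```text
the job is handed in; nothing more can be done
None
```

I moved the carriage about 80 mm to the dropper-bottle station and released it there; it measures on station, both bottles are where they stood, the arm is clear, and the job is handed in (no verdict was returned).

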